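Wedge a spring clip off a welding-jig pin

ROBOT

A 6-joint arm with a two-finger parallel gripper is mounted at the origin on the work surface. World frame = base frame: x ahead of the robot, y to its left, z up, the work surface at z = 0. Lengths are in m, angles in rad, forces in N, time in s.
With the tool pointing down it reaches from about 0.35 to 0.775 m from the base axis. Payload 7.3 kg.
Tool frame: the origin (TCP) lies midway between the tips of the shut fingers; the grasp point (between the pads) lies 19 mm behind it; z points along the fingers, y is the direction in which the jaws open and shut (so a half turn about z gives the same grasp; the last joint's range is limited). The gripper opens to 92 mm and grips with 3 to 60 N. Pads are 19 mm wide; open, the fingers measure 130 mm over their backs; the gripper's body (75 mm by 190 mm) begins 47 mm behind the grasp point.
Start: joints at [1.16, 0.342, 1.524, -0, 1.275, -0.146], TCP at [0.137, 0.507, 0.227] pointing down, gripper open.
Joint ranges: [-2.53, 2.53], [-0.77, 2.02], [0.04, 2.7], [-1, 4.14], [0.28, 2.66], [-3.11, 3.11]. Speed limits (rad/s): [2.57, 2.57, 3.14, 3.14, 3.14, 3.14].

INTERFACE

Orientations are given as [roll, pitch, yaw] about the fixed x, y, z axes, in that order (R = Rz(yaw) Ry(pitch) Rx(roll)).
In Python, from rig import state, read_camera, camera_model, hand_in, recognise, silhouettes, spot_point gives the robot as it stands.
- The arm moves only by the tool arm_command, never from a script. Its arguments are lists of equal length, an entry for each row: "linear": the shift along the world's x, y, z in cm, a list of three; "roll": the turn about the world's z in degrees; "gripper": the closure in counts, from 0 (fully open) to 255 (shut). A call has 1 to 8 rows; each row shifts and turns the commanded pose from where the row before left it; what a row does not reach is not made up. A row lasts 1/10 s, in which the tool goes at most 50 mm and 8.59 degrees, less where a joint would pass 70% of its speed; a pose out of reach is approached as far as the arm can. A call with a gripper value outside its range is refused whole. The fingers move at their own pace and stop on an object; "squeeze" is the grip in N (left out, the last holds). Time passes only in rows, so rows that do not move let the fingers close. It gives the time, the measured TCP pose, the force and the opening at its end, in the units of the state.
- state(): the state, without advancing time (a new reading comes with each control period).
- read_camera(name): name is "scene" or "side" or "wrist"; returns the picture (400x640x3 uint8, red, green, blue); there is no depth.
- camera_model(name): a dict with "K" (3x3 intrinsics, pixels), "R" (3x3) and "t" (3): a world point X has camera coordinates R X + t. Camera axes: x right, y down, z forward; pixel columns grow to the right and rows downward; lengths in m; the calibration is good to about 2 mm. A picture is of the moment at which its call begins: read the wrist's pose just before it. camera_model takes no time and is no camera call; for the wrist camera it gives the pose at the moment of the call.
- hand_in(): hands the job in, once; it reports no verdict.
Trained networks look in the newest picture that a camera, given by its name, has taken for a name from the list of things; names that differ only in an ending like _2 or _b are one class to them, and where a whole thing is asked for, a point or a joint stands for the part that bears it (a point fixed in the world has none). Each returns a list of dicts, best first, with "confidence" (0 to 1); they miss things now and then, are a little off and sometimes report something else, mostly with a low value. They report only what shows in the picture. A call takes as long as a camera call. They do not tell look-alikes from the thing itself.
- recognise(camera, name): "extent" ([left, top, right, bottom] in pixels, round what is visible of it).
- silhouettes(camera, name): "pixels" (400x640 bool, what is visible of it) and "extent" ([left, top, right, bottom] in pixels, round what is visible of it).
- spot_point(camera, name): "pixel" ([column, row] in pixels: a listed point, or the origin of a listed thing).
The state is a dict: "clock": time; "q": joint angles; "joint_vel": joint speeds; "joint_torque": joint torques, N m; "tool_pos": TCP position; "ee_rot": TCP orientation; "wrist_force": force on the tool from outside, world axes, zero at the start; "wrist_torque": the same for the moment, N m; "width": finger opening in m.
Only numpy, scipy, OpenCV 4.12 (cv2) and the standard library are available. Lean on these libraries where they do the work, as an engineer would, in place of code of your own. Each camera call takes 0.05 s, during which the arm holds its last target. There are 200 camera calls.

TASK

Pick up the wedge tool and slide its nose along the top of the jig's pin, under the spring clip, until the clip spreads and jumps up out of its seat; feel for the pin and let the wedge ride on it with only a few newtons, never forcing it or prying with it, and do not touch the clip with the gripper while it is still seated. Then put the wedge down on the bench, lift the freed clip off the pin and lay it in the aluminium tray without dropping it on the way, leaving the other things on the bench where they are.

Things in the scene. Friction and masses are not known exactly. Their poses are not given: they have to be found in the camera images.
- jig: Welding jig fixed to the bench: dark base plate (x -60 to +90, 90 wide, 10 thick, mm), grey block 70 wide at x +10.5 to +60.5 and a round bare-steel pin, 24 mm diameter, axis level along x at z 60, top line at z 72. Origin under the base plate below the seated clip; packing raises it 0 to 8 mm above the bench, differently each time. x along the pin towards the block, z up.
- pin_end (a point): Centre of the pin's free end: jig x -150, y 0, z 60 mm. A blade pushed along the pin's top runs on over the block: there a slot 27 mm wide, floor 1 mm below the pin's top, lies between two cheeks that rise to z 88. Guide ears stand beside the clip's legs at y +-20.5 to 27.5, x -23 to +10.5, top z 92, with front tabs at x -23 to -17, y +-15 to 27.5, top z 76.
- seat (a point): Point on the jig at x 0, y 0, z 76.5 mm, where the clip's origin lies while seated. Pushed towards the block, the clip shifts 1.5 mm and leans on the cheeks. The legs grip with 12 N each; clip and pin are oiled (friction 0.15). Raised 6 to 9 mm the clip jumps by itself to about 14 mm above this point and stays perched there loosely, upright within 10 degrees, to be lifted off by its lug.
- clip: Bright steel spring clip astride the pin, 75 g. Bridge plate 18 (x, along the pin) x 38 (y) x 3 mm; origin at the middle of its underside, z up. Lug on top, 12 x 12, its top 21 mm above the origin. Two sprung legs at y +-15 to +-17.5 reach 24 mm below the origin and hook under the pin. Between two inner ribs a tunnel 19 mm wide, 4.5 mm high is open between pin and bridge.
- wedge: Dark steel wedge tool with a black grip post, 180 g, standing on its flat sole. Origin on the sole below the post's middle; x towards the nose, z up. Blade 12 mm wide, nose at x +105, 3.3 mm thick, its top rising evenly to 15 mm thick at x +35. Heel block 26 wide, x -20 to +24, 15 high; on it the post, 22 (x) x 18 (y), z 15 to 61.5 mm.
- wedge_tip (a point): Point of the wedge at the sole under the nose edge (x +105, y 0, z 0 mm in the wedge's frame). With the sole on the pin the clip usually jumps when this point is 42 to 58 mm beyond the jig's origin along x.
- tray: Open aluminium tray fixed to the bench, 150 (x) x 120 (y) x 28 mm high, walls 4 mm, inner floor about 4 mm above the bench. Origin below its centre.
- box: Bystander: open sheet-steel box, 80 x 110 x 60 mm, origin below its centre.
- can: Bystander: upright grey can, 60 mm diameter, 75 mm high, origin below its centre.
- spanner: Bystander: flat steel spanner about 180 mm long lying on the bench, origin below its middle, x along it.
Not all that is in view belongs to the job. Of the things that look like the wedge, take the one that is farthest to the robot's left at the start.

How it is judged:
On the way, in this order (a step that is already met when the one before it is completed fails the run):
1. the wedge's nose is under the clip while the clip is still seated (x of wedge_tip in the frame of jig between 0 and 0.09 m and y of wedge_tip in the frame of jig between -0.008 and 0.008 m and z of wedge_tip in the frame of jig between 0.064 and 0.08 m and distance between clip and seat below 0.009 m), for 0.1 s.
2. with the wedge under it, the clip has sprung up out of its seat (x of wedge_tip in the frame of jig between 0 and 0.09 m and y of wedge_tip in the frame of jig between -0.008 and 0.008 m and z of wedge_tip in the frame of jig between 0.064 and 0.08 m and z of clip in the frame of seat above 0.01 m and distance between clip and seat below 0.04 m), for 0.1 s.
At the end, for the whole second after the job is handed in: The clip lies at rest inside the tray (origin within the walls and under 50 mm above the bench), and the wedge lies at rest on the bench, clear of the jig and the tray (contact force between clip and tray above 0.1 N and x of clip in the frame of tray between -0.071 and 0.071 m and y of clip in the frame of tray between -0.056 and 0.056 m and height (world z) of clip below 0.05 m and linear speed of each of clip, wedge below 0.02 m/s and height (world z) of wedge below 0.03 m and contact force between wedge and box below 0.1 N and contact force between wedge and jig below 0.1 N and contact force between wedge and tray below 0.1 N); the robot touches nothing.
It fails at once if the gripper touches the clip while it is still seated on the pin (contact force between the arm and clip above 0.5 N and distance between clip and seat below 0.01 m).
It fails at once if the wedge is forced: more than 20 N between the wedge and the jig (contact force between wedge and jig above 20 N).
It fails at once if the clip is jammed: more than 20 N between the wedge and the clip (contact force between wedge and clip above 20 N).
It fails at once if the clip is down on the bench or the jig's base outside the tray (height (world z) of clip below 0.042 m and (x of clip in the frame of tray above 0.085 m or x of clip in the frame of tray below -0.085 m or y of clip in the frame of tray above 0.07 m or y of clip in the frame of tray below -0.07 m)).
It fails at once if a bystander is moved by more than 15 mm (distance of any of box, can, spanner from where it was at the start of the episode above 0.015 m).
It also fails if it takes over 72 s, if anything falls off the work surface, if the arm or the gripper's body presses on something with over 40 N, if the wrist force passes 120 N, or if a joint passes its speed limit or range.

## Working session

There is one attempt and no reset: what is moved stays moved. The work goes in short steps, Python scripts to look and compute and a tool call to move; the robot and the scene stay as the last step left them, time stands still between calls to the robot, and variables do not carry over. Pictures are saved under pics/ and viewed, about 8 in all and at most 12, crops included, and the job is handed in when it is done.

Besides the shell and the picture viewer there is one more tool, called after ">>>" as name([rows], argument=value, ...), one row to a line, values as JSON. arm_command: Moves the arm, as the interface text tells. Its arguments: {"type":"object","properties":{"linear":{"type":"array"},"roll":{"type":"array"},"gripper":{"type":"array"},"squeeze":{"type":"number"}},"required":["linear","roll","gripper"]}

```bash
ls; mkdir -p pics; python3 - <<'E'
from rig import *
import cv2,numpy as np
print(state())
ims=[]
for c in ("scene","side"):
    im=read_camera(c); cv2.imwrite(f"pics/{c}0.png",im[:,:,::-1])
    m=camera_model(c); print(c,np.round(m["K"],1).tolist(),np.round(m["R"],3).tolist(),np.round(m["t"],3).tolist())
    for n in ("wedge","wedge_tip","jig","pin_end","seat","clip","tray"):
        print(n,[(np.round(d["pixel"],1).tolist(),round(d["confidence"],2)) for d in spot_point(c,n)])
E
```

```text
pics
{'clock': 0.0, 'q': array([ 1.16001519e+00,  3.42694771e-01,  1.52501893e+00, -3.24941934e-06,
        1.27541277e+00, -1.46002309e-01]), 'joint_vel': array([ 1.51888612e-03, -6.46739502e-04,  1.83078252e-03, -1.86552805e-03,
        1.22265617e-03,  2.72135493e-05]), 'joint_torque': array([ 1.07828469e-03, -4.31253612e+01, -2.44220495e+01,  7.16891815e-02,
        5.60832547e-02, -9.79618085e-05]), 'tool_pos': array([0.1372042 , 0.50632637, 0.22605881]), 'ee_rot': array([-3.14007470e+00, -2.20072215e-04,  2.87681460e+00]), 'wrist_force': array([ 0.3422007 ,  0.4664926 , -0.38470237]), 'wrist_torque': array([ 0.01793342, -0.00102793, -0.01449434]), 'width': 0.09164641861901901}
scene [[450.4, 0.0, 325.5], [0.0, 450.4, 196.0], [0.0, 0.0, 1.0]] [[0.561, 0.828, 0.017], [0.655, -0.431, -0.621], [-0.506, 0.36, -0.784]] [-0.264, -0.347, 1.723]
wedge [([244.8, 249.4], 0.64), ([208.4, 297.7], 0.59), ([393.0, 150.2], 0.44)]
wedge_tip [([285.3, 250.7], 0.6), ([215.7, 330.3], 0.59)]
jig [([351.1, 193.0], 0.62), ([282.5, 248.9], 0.22)]
pin_end [([306.6, 186.7], 0.69)]
seat [([355.8, 174.2], 0.61)]
clip [([354.8, 176.7], 0.37)]
tray [([390.6, 146.2], 0.83), ([353.1, 193.2], 0.55)]
side [[507.1, 0.0, 333.3], [0.0, 507.1, 195.2], [0.0, 0.0, 1.0]] [[0.906, -0.423, -0.005], [-0.31, -0.656, -0.688], [0.288, 0.625, -0.725]] [-0.55, 0.2, 1.222]
wedge [([434.9, 345.4], 0.94), ([376.6, 301.6], 0.89)]
wedge_tip [([374.8, 264.5], 0.94), ([483.7, 337.3], 0.69)]
jig [([305.3, 187.4], 0.87)]
pin_end [([309.1, 218.7], 0.95), ([297.9, 127.1], 0.34)]
seat [([310.4, 169.1], 0.84)]
clip [([371.0, 212.2], 0.65), ([311.3, 171.8], 0.56)]
tray [([251.0, 149.8], 0.64)]
```

View pics/scene0.png

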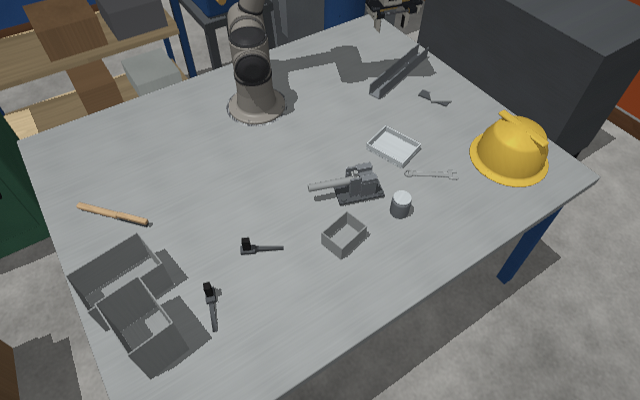

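View pics/side0.png

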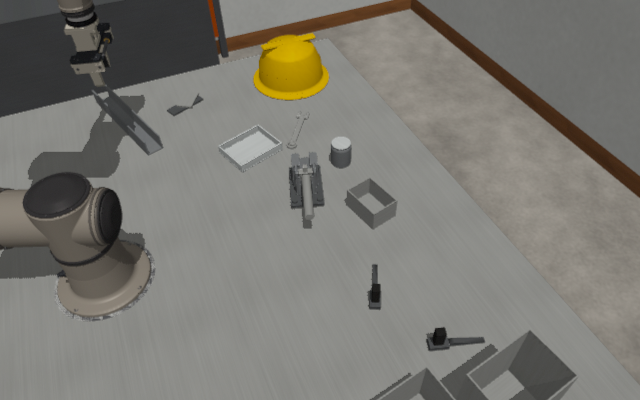

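```bash
cat > h.py <<'E'
from rig import *
import numpy as np, cv2
from scipy.optimize import least_squares
def ray(c,px,z,m=None):
    m=m or camera_model(c); K,R,t=m["K"],m["R"],m["t"]
    d=R.T@np.linalg.inv(K)@np.array([px[0],px[1],1.]); C=-R.T@t
    return C+d*(z-C[2])/d[2]
def proj(m,X):
    p=m["K"]@(m["R"]@np.asarray(X)+m["t"]); return p[:2]/p[2]
def tri(obs):  # [(model,px)]
    f=lambda X: np.concatenate([proj(m,X)-p for m,p in obs])
    r=least_squares(f,[0.4,0.2,0.05]); return r.x, np.abs(r.fun).max()
E
python3 - <<'E'
from h import *
s,d=camera_model("scene"),camera_model("side")
for n,a,b in [("w1",(244.8,249.4),(376.6,301.6)),("w1b",(244.8,249.4),(434.9,345.4)),("w2",(208.4,297.7),(434.9,345.4)),("w2b",(208.4,297.7),(376.6,301.6)),("pin",(306.6,186.7),(309.1,218.7)),("seat",(355.8,174.2),(310.4,169.1)),("jig",(351.1,193),(305.3,187.4)),("tray",(390.6,146.2),(251,149.8)),("tipa",(285.3,250.7),(374.8,264.5)),("tipb",(285.3,250.7),(483.7,337.3)),("tipc",(215.7,330.3),(483.7,337.3)),("tipd",(215.7,330.3),(374.8,264.5))]:
    x,e=tri([(s,a),(d,b)]); print(n,x.round(4),round(e,1))
E
```

```text
w1 [ 0.5561 -0.3426  0.0147] 0.3
w1b [ 0.6042 -0.4337  0.0169] 28.0
w2 [ 0.625  -0.4881 -0.0016] 1.6
w2b [ 0.577  -0.4009 -0.0035] 29.7
pin [ 0.4975 -0.0921  0.072 ] 0.8
seat [0.56   0.0457 0.0998] 1.6
jig [0.5506 0.0502 0.0173] 2.8
tray [0.4645 0.2774 0.0162] 0.5
tipa [ 0.6105 -0.238  -0.008 ] 0.5
tipb [ 0.7018 -0.4102  0.0202] 48.9
tipc [ 0.7265 -0.5171  0.0079] 0.1
tipd [ 0.6377 -0.3623 -0.0174] 50.8
```

The scene picture shows two wedge tools, at (245,247) and (210,293). The jig is at (350,187), the tray at (393,146), the can at (401,203), the box at (345,235) and the spanner at (432,174). The side picture agrees: wedges at (376,293) and (440,340). The wedge with the larger y, at about (0.556, -0.343), is the one farthest left. I'll look at the tray and jig from above on the way to it.

>>> arm_command([
  [3.5, -2.8, 1.2],
  [3.5, -2.8, 1.2],
  [3.5, -2.8, 1.2],
  [3.5, -2.8, 1.2],
  [3.5, -2.8, 1.2],
  [3.5, -2.8, 1.2],
  [3.5, -2.8, 1.2],
  [3.5, -2.8, 1.2],
], roll=[-8.5, -8.5, -8.5, -8.5, -8.5, -8.5, -8.5, -8.5], gripper=[0, 0, 0, 0, 0, 0, 0, 0])

```text
clock: 1.6
tool_pos: [0.4186, 0.2813, 0.3234]
ee_rot: [3.141, -0.0, 1.684]
wrist_force: [0.6, 1.4, -0.3]
width: 0.0918
```

>>> arm_command([
  [1.4, -3.6, 0.3],
  [1.4, -3.6, 0.3],
  [1.4, -3.6, 0.3],
  [1.4, -3.6, 0.3],
  [1.4, -3.6, 0.3],
  [1.4, -3.6, 0.3],
  [1.4, -3.6, 0.3],
  [0, 0, 0],
], roll=[-4, -4, -4, -4, -4, -4, -4, -4], gripper=[0, 0, 0, 0, 0, 0, 0, 0])

```text
clock: 2.4
tool_pos: [0.5168, 0.0266, 0.3436]
ee_rot: [3.14, 0.001, 1.124]
wrist_force: [-0.3, 0.2, -0.4]
width: 0.0918
```

```bash
python3 - <<'E'
from h import *
m=camera_model("wrist"); im=read_camera("wrist"); cv2.imwrite("pics/w1.png",im[:,:,::-1])
np.savez("w1.npz",**m)
print("cam",(-m["R"].T@m["t"]).round(3),m["R"].round(3).tolist(),m["K"].round(1).tolist())
for n in ("pin_end","seat","clip","jig","tray","wedge"):
    print(n,[(np.round(d["pixel"],1).tolist(),round(d["confidence"],2)) for d in spot_point("wrist",n)])
for n,X in dict(pin=(.4975,-.0921,.066),seat=(.56,.0457,.081)).items(): print(n,proj(m,X).round(1))
E
```

```text
cam [0.552 0.101 0.502] [[0.902, -0.432, 0.001], [-0.411, -0.859, 0.306], [-0.131, -0.276, -0.952]] [[343.6, 0.0, 317.3], [0.0, 343.6, 194.7], [0.0, 0.0, 1.0]]
pin_end [([340.8, 231.8], 0.62)]
seat [([325.8, 128.1], 0.97)]
clip [([330.9, 121.5], 0.87)]
jig []
tray []
wedge [([428.0, 322.0], 0.59)]
pin [341.4 234.4]
seat [342.4 124.7]
```

View pics/w1.png

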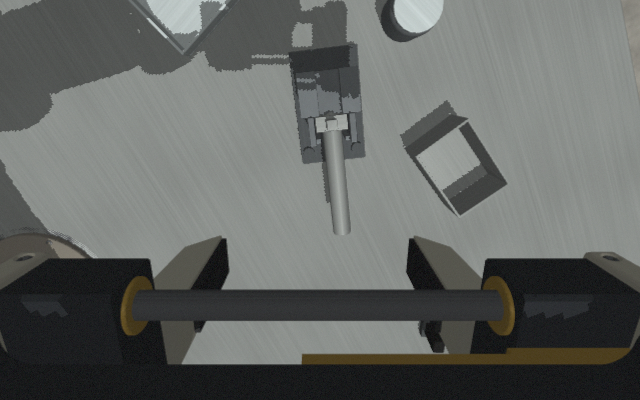

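```bash
python3 - <<'E'
from h import *
im=cv2.imread("pics/w1.png"); g=cv2.cvtColor(im,6).astype(int)
for r in (140,160,180,200,220,228,232,236): print(r,g[r,312:360].tolist())
crop=im[95:245,270:390]; cv2.imwrite("pics/w1c.png",cv2.resize(crop,None,fx=4,fy=4,interpolation=2))
E
```

```text
140 [114, 116, 116, 110, 91, 119, 119, 119, 108, 40, 53, 62, 82, 98, 111, 118, 124, 130, 136, 141, 150, 158, 156, 149, 144, 140, 135, 123, 119, 106, 84, 86, 84, 86, 94, 101, 97, 87, 80, 75, 116, 116, 116, 119, 109, 75, 87, 87]
160 [87, 87, 85, 86, 87, 87, 86, 85, 87, 88, 81, 49, 47, 58, 82, 100, 110, 122, 128, 133, 137, 144, 152, 162, 158, 149, 147, 139, 133, 125, 117, 108, 115, 140, 144, 147, 148, 144, 142, 142, 142, 142, 144, 143, 143, 143, 146, 145]
180 [142, 144, 143, 143, 140, 141, 143, 141, 143, 143, 139, 122, 83, 84, 83, 76, 79, 104, 112, 120, 127, 135, 142, 150, 157, 165, 163, 155, 149, 142, 135, 124, 112, 105, 116, 146, 144, 144, 141, 143, 142, 143, 141, 144, 146, 146, 144, 142]
200 [144, 143, 144, 147, 144, 144, 145, 144, 144, 143, 143, 143, 141, 128, 81, 86, 85, 80, 80, 103, 112, 122, 129, 136, 144, 152, 159, 165, 162, 154, 146, 139, 129, 121, 108, 105, 125, 145, 144, 143, 147, 144, 143, 144, 142, 145, 143, 141]
220 [144, 144, 144, 144, 143, 141, 141, 143, 142, 143, 145, 142, 142, 146, 143, 146, 144, 146, 144, 133, 100, 104, 112, 123, 130, 137, 148, 153, 159, 167, 161, 150, 143, 138, 125, 114, 105, 100, 128, 141, 141, 141, 143, 142, 139, 139, 141, 141]
228 [143, 143, 143, 143, 143, 143, 144, 143, 144, 143, 144, 141, 143, 143, 144, 143, 143, 146, 146, 144, 134, 92, 105, 115, 124, 133, 138, 150, 156, 164, 168, 159, 147, 139, 130, 123, 111, 98, 102, 144, 144, 141, 141, 143, 140, 141, 139, 143]
232 [143, 140, 142, 145, 143, 144, 145, 145, 143, 142, 142, 144, 142, 141, 142, 143, 145, 144, 143, 147, 141, 127, 95, 109, 121, 131, 139, 148, 154, 160, 167, 163, 151, 143, 133, 123, 113, 112, 132, 145, 145, 142, 143, 143, 142, 141, 140, 139]
236 [141, 145, 143, 144, 142, 143, 143, 143, 145, 146, 143, 141, 145, 145, 141, 141, 141, 145, 145, 142, 140, 146, 145, 143, 143, 144, 145, 142, 142, 143, 143, 141, 144, 143, 143, 142, 144, 144, 143, 142, 144, 145, 143, 142, 142, 139, 140, 141]
```

View pics/w1c.png

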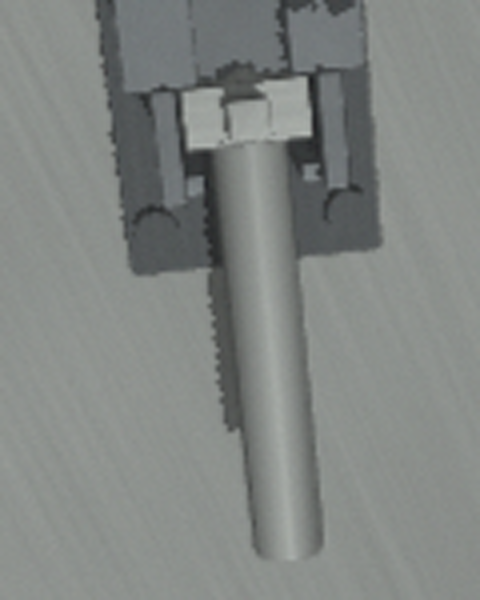

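```bash
cat > jig.py <<'E'
from h import *
def jw(p,P):
    c,s=np.cos(p[2]),np.sin(p[2]); x,y,z=P
    return np.array([p[0]+c*x-s*y,p[1]+s*x+c*y,p[3]+z])
E
cat > fit.py <<'E'
from jig import *
m=dict(np.load("w1.npz")); s,d=camera_model("scene"),camera_model("side")
def res(p,z=None):
    r=[]
    A,B=[proj(m,jw(p,(x,0,.06))) for x in (-.14,-.03)]
    for v,u in ((180,337.4),(200,339.4),(220,340.9),(228,341.7)):
        r.append((A[0]+(B[0]-A[0])*(v-A[1])/(B[1]-A[1])-u)*1.5)
    def add(mm,P,px,w): r.extend((proj(mm,jw(p,P))-px)*w)
    r.append(proj(m,jw(p,(-.15,0,.072)))[1]-234.3)
    add(m,(-.009,.019,.0795),(316.5,132),1); add(m,(-.009,-.019,.0795),(348.3,129.3),1)
    add(m,(-.06,.045,.01),(303.5,163.2),1); add(m,(-.06,-.045,.01),(365.3,157),1)
    add(s,(-.15,0,.06),(306.6,186.7),.4); add(d,(-.15,0,.06),(309.1,218.7),.4)
    add(s,(0,0,.0765),(355.8,174.2),.2); add(d,(0,0,.0765),(310.4,169.1),.4)
    r.append((p[3]-.004)/.004)
    return np.array(r)
q=least_squares(res,[.56,.05,1.14,.004],x_scale=[.01,.01,.05,.003],loss="soft_l1")
p=q.x; print("jig",p[:2].round(4),np.degrees(p[2]).round(2),p[3].round(4)); print(res(p).round(1))
print("pinend",jw(p,(-.15,0,.072)).round(4))
np.save("jig.npy",p)
E
python3 fit.py
```

```text
jig [0.5497 0.0533] 70.75 0.005
[-0.4 -0.5  0.2  0.1  0.4  0.7  0.3  0.4 -0.5 -0.4  0.1  0.  -0.5  0.4
  0.9  0.  -0.1 -0.2  0.5 -2.1  1.2  0.3]
pinend [ 0.5003 -0.0884  0.077 ]
```

>>> arm_command([
  [0.3, -4.2, -1.0],
  [0.3, -4.2, -1.0],
  [0.3, -4.2, -1.0],
  [0.3, -4.2, -1.0],
  [0.3, -4.2, -1.0],
  [0.3, -4.2, -1.0],
  [0.3, -4.2, -1.0],
  [0.3, -4.2, -1.0],
], roll=[0, 0, 0, 0, 0, 0, 0, 0], gripper=[0, 0, 0, 0, 0, 0, 0, 0])

```text
clock: 3.55
tool_pos: [0.5396, -0.3062, 0.2635]
ee_rot: [3.141, -0.0, 1.134]
wrist_force: [0.2, -0.0, 0.7]
width: 0.0922
```

>>> arm_command([
  [0, -2, -2],
  [0, -2, -2],
  [0, 0, 0],
], roll=[0, 0, 0], gripper=[0, 0, 0])

```text
clock: 3.85
tool_pos: [0.5381, -0.3461, 0.2201]
ee_rot: [-3.136, -0.001, 1.131]
wrist_force: [-0.6, 0.5, 0.7]
width: 0.0915
```

```bash
python3 - <<'E'
from h import *
m=camera_model("wrist"); im=read_camera("wrist"); cv2.imwrite("pics/w2.png",im[:,:,::-1])
np.savez("w2.npz",**m)
print(state()["tool_pos"])
for n in ("wedge","wedge_tip"):
    for d in spot_point("wrist",n):
        print(n,np.round(d["pixel"],1),round(d["confidence"],2),ray("wrist",d["pixel"],0,m).round(4))
E
```

```text
[ 0.53886272 -0.34500896  0.22206059]
wedge [327.7 146.7] 0.75 [ 0.5548 -0.3351  0.    ]
wedge [430.9 236.5] 0.55 [ 0.6217 -0.4861  0.    ]
wedge_tip [336.5  46.4] 0.96 [ 0.6055 -0.2459  0.    ]
wedge_tip [526.5 227.4] 0.67 [ 0.7283 -0.5229  0.    ]
```

View pics/w2.png

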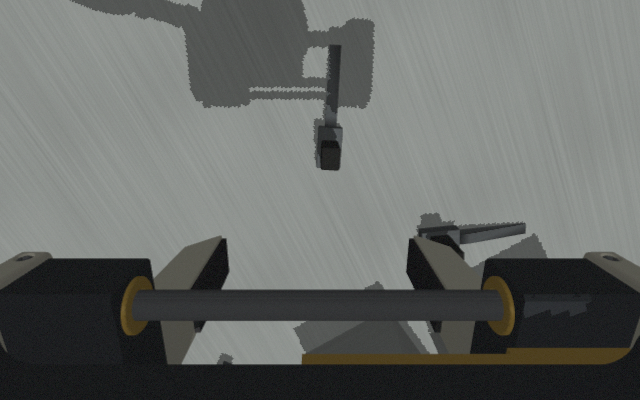

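```bash
python3 - <<'E'
import cv2
im=cv2.imread("pics/w2.png"); cv2.imwrite("pics/w2c.png",cv2.resize(im[36:186,290:390],None,fx=4,fy=4,interpolation=2).clip(0,127)*2)
E
```

```text
(no output)
```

View pics/w2c.png

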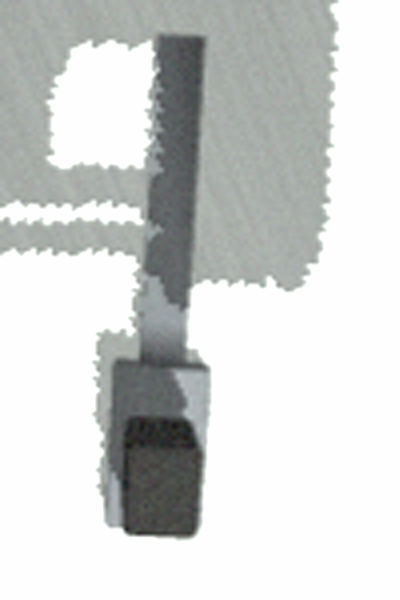

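```bash
python3 - <<'E'
from jig import *
m=dict(np.load("w2.npz"))
O=[((.105,.006,.0033),(330,44.8)),((.105,-.006,.0033),(341.2,45.2)),((.024,.013,.015),(318.3,126.5)),((.024,-.013,.015),(342.5,127.5)),
((.011,.009,.0615),(320.8,147.8)),((.011,-.009,.0615),(340.3,147.8)),((-.011,.009,.0615),(321.3,168.5)),((-.011,-.009,.0615),(339,170))]
f=lambda p: np.concatenate([proj(m,jw([*p,0],P))-u for P,u in O])
q=least_squares(f,[.555,-.34,1.09],loss="soft_l1"); print(q.x[:2].round(4),np.degrees(q.x[2]).round(2),f(q.x).round(1))
E
```

```text
[ 0.5552 -0.3364] 61.66 [-0.5 -0.8  0.2 -0.4 -0.3  0.   0.4  0.4  0.6 -1.1  0.5 -0.  -1.3  1.3
  0.   0.9]
```

>>> arm_command([
  [1.6, 0.9, 0],
  [0, 0, -3.1],
  [0, 0, -3.1],
  [0, 0, -3.1],
  [0, 0, -3.1],
  [0, 0, -3.1],
  [0, 0, -3.1],
  [0, 0, 0],
], roll=[-3.3, 0, 0, 0, 0, 0, 0, 0], gripper=[0, 0, 0, 0, 0, 0, 0, 0])

```text
clock: 4.8
tool_pos: [0.5541, -0.3335, 0.035]
ee_rot: [-3.135, -0.001, 1.076]
wrist_force: [-1.4, 0.7, -1.2]
width: 0.0916
```

>>> arm_command([
  [0.1, -0.2, -0.5],
  [0, 0, -0.5],
  [0, 0, 0],
  [0, 0, 0],
  [0, 0, 0],
  [0, 0, 0],
  [0, 0, 0],
  [0, 0, 0],
], roll=[0, 0, 0, 0, 0, 0, 0, 0], gripper=[0, 0, 255, 255, 255, 255, 255, 255], squeeze=40)

```text
clock: 5.6
tool_pos: [0.5564, -0.3383, 0.0278]
ee_rot: [3.141, 0.0, 1.074]
wrist_force: [-0.2, 0.6, -0.5]
width: 0.0484
```

>>> arm_command([
  [0, 0, 0],
  [0, 0, 0],
  [0, 0, 0],
], roll=[0, 0, 0], gripper=[255, 255, 255])

```text
clock: 5.9
tool_pos: [0.5564, -0.3383, 0.0277]
ee_rot: [3.142, 0.0, 1.074]
wrist_force: [0.4, 0.1, -0.2]
width: 0.0241
```

>>> arm_command([
  [0, 0, 0],
  [0, 0, 0],
  [0, 0, 0],
], roll=[0, 0, 0], gripper=[255, 255, 255])

```text
clock: 6.2
tool_pos: [0.5562, -0.3382, 0.0277]
ee_rot: [-3.141, -0.0, 1.074]
wrist_force: [-0.8, 0.3, 0.6]
width: 0.018
```

>>> arm_command([
  [0, 0, 1],
  [0, 0, 2],
  [0, 0, 4],
  [0, 0, 4],
  [0, 0, 4],
  [0, 0, 0],
  [0, 0, 0],
], roll=[0, 0, 0, 0, 3, 3, 3], gripper=[255, 255, 255, 255, 255, 255, 255])

```text
clock: 6.9
tool_pos: [0.557, -0.3387, 0.1804]
ee_rot: [3.138, 0.001, 1.233]
wrist_force: [0.6, 0.6, -3.4]
width: 0.0178
```

```bash
python3 - <<'E'
from jig import *
p=np.load("jig.npy"); s=state(); print(s["tool_pos"],np.degrees(s["ee_rot"]),s["width"],s["wrist_force"])
m=camera_model("wrist"); im=read_camera("wrist"); cv2.imwrite("pics/w3.png",im[:,:,::-1]); np.savez("w3.npz",**m)
for n in ("wedge","wedge_tip"):
    print(n,[(np.round(d["pixel"],1),round(d["confidence"],2)) for d in spot_point("wrist",n)])
c=s["tool_pos"]; y=s["ee_rot"][2]
print("exp tip",proj(m,c+[.105*np.cos(y),.105*np.sin(y),-.0277]),proj(m,c+[0,0,-.0277]))
for tx in (-.165,-.13,0,.05):
    print(tx,jw(p,(tx-.105,0,.072)).round(4))
cv2.imwrite("pics/w3c.png",cv2.resize(im[100:340,220:420,::-1],None,fx=2.5,fy=2.5,interpolation=2).clip(0,127)*2)
E
```

```text
[ 0.55704313 -0.33869458  0.18035094] [1.79769038e+02 7.41339275e-02 7.06581414e+01] 0.017784074498586357 [ 0.61900214  0.63266219 -3.36582626]
wedge [(array([316. , 231.1]), 0.9)]
wedge_tip [(array([516.9, 269.7]), 0.86), (array([315.5,  34.8]), 0.69)]
exp tip [317.22391105  35.93025283] [317.10477212 231.1964025 ]
-0.165 [ 0.4607 -0.2016  0.077 ]
-0.13 [ 0.4722 -0.1686  0.077 ]
0 [ 0.5151 -0.0459  0.077 ]
0.05 [0.5316 0.0013 0.077 ]
```

View pics/w3c.png

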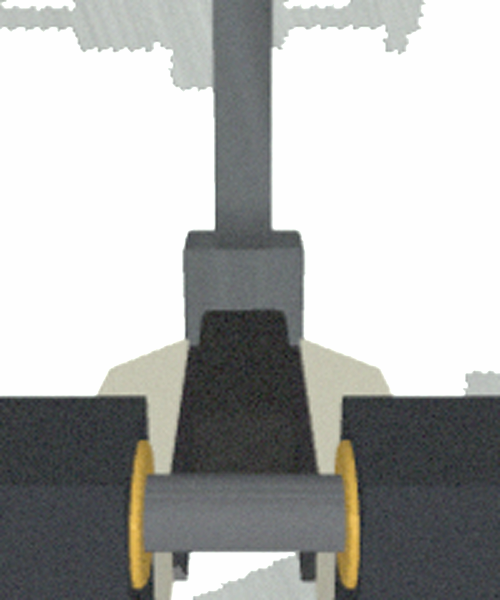

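The wedge is held straight, with its tip at (316,35), about where I predicted. I'll move it over the pin, look once, then feel downwards.

>>> arm_command([
  [-0.9, 4.2, 0],
  [-0.9, 4.2, 0],
  [-0.9, 4.2, 0],
  [-0.9, 4.2, 0],
  [-0.9, 4.2, 0],
  [-1.0, 4.3, 0],
  [0, 0, -2.0],
  [0, 0, -2.0],
], roll=[0, 0, 0, 0, 0, 0, 0, 0], gripper=[255, 255, 255, 255, 255, 255, 255, 255])

```text
clock: 7.85
tool_pos: [0.5017, -0.0839, 0.1381]
ee_rot: [3.139, -0.0, 1.232]
wrist_force: [-0.1, -0.2, -2.8]
width: 0.0176
```

>>> arm_command([
  [0, 0, -1.0],
  [0, 0, -0.3],
  [0, 0, 0],
  [0, 0, 0],
], roll=[0, 0, 0, 0], gripper=[255, 255, 255, 255])

```text
clock: 8.25
tool_pos: [0.5019, -0.0857, 0.1254]
ee_rot: [3.14, -0.0, 1.23]
wrist_force: [1.0, 0.7, -2.0]
width: 0.0175
```

```bash
python3 - <<'E'
from jig import *
p=np.load("jig.npy"); s=state(); print(s["tool_pos"],np.degrees(s["ee_rot"]),s["wrist_force"])
m=camera_model("wrist"); im=read_camera("wrist"); cv2.imwrite("pics/w4.png",im[:,:,::-1]); np.savez("w4.npz",**m)
for n in ("wedge_tip","seat","clip"):
    print(n,[(np.round(d["pixel"],1),round(d["confidence"],2)) for d in spot_point("wrist",n)])
print("lug top pred",[proj(m,jw(p,(x,y,.0975))).round(1) for x in(-.006,.006) for y in (.006,-.006)],"seat",proj(m,jw(p,(0,0,.0765))).round(1))
d=s["tool_pos"][:2]-p[:2]; c,q=np.cos(p[2]),np.sin(p[2]); print("tcp in jig",c*d[0]+q*d[1],-q*d[0]+c*d[1])
cv2.imwrite("pics/w4c.png",cv2.resize(im[0:200,220:420,::-1],None,fx=3,fy=3,interpolation=2))
E
```

```text
[ 0.50189748 -0.08573423  0.12539166] [ 1.79927972e+02 -1.73956386e-03  7.04819820e+01] [ 0.99536686  0.65119403 -1.99324936]
wedge_tip [(array([315.9,  36.7]), 0.96)]
seat []
clip []
lug top pred [array([301.1, -52.8]), array([327.8, -52.9]), array([300.6, -84.8]), array([328. , -84.9])] seat [314.7 -50.9]
tcp in jig -0.1469916833806535 -0.0006790860064422866
```

View pics/w4c.png

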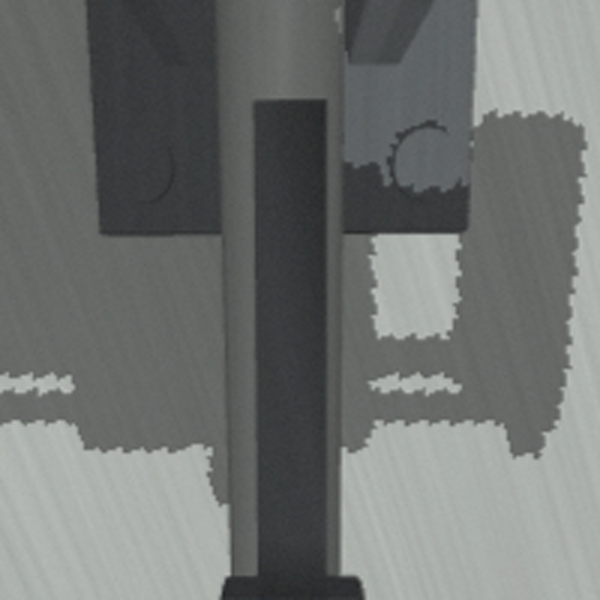

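The blade's nose (291,100 in the crop) sits about 1.5 mm right of the pin's centre line (282,100) and parallel to it. I'll shift it left and start down.

>>> arm_command([
  [-0.14, 0.05, -0.5],
  [0, 0, -0.5],
  [0, 0, -0.4],
  [0, 0, 0],
  [0, 0, 0],
], roll=[0, 0, 0, 0, 0], gripper=[255, 255, 255, 255, 255])

```text
clock: 8.95
tool_pos: [0.4999, -0.0848, 0.1105]
ee_rot: [-3.141, 0.0, 1.231]
wrist_force: [-0.6, -0.4, -1.8]
width: 0.0179
```

>>> arm_command([
  [0, 0, -0.1],
  [0, 0, -0.1],
  [0, 0, 0],
], roll=[0, 0, 0], gripper=[255, 255, 255])

```text
clock: 9.25
tool_pos: [0.5, -0.0848, 0.1087]
ee_rot: [3.142, 0.0, 1.231]
wrist_force: [-0.5, -0.2, -2.2]
width: 0.0175
```

>>> arm_command([
  [0, 0, -0.1],
  [0, 0, 0],
  [0, 0, 0],
], roll=[0, 0, 0], gripper=[255, 255, 255])

```text
clock: 9.55
tool_pos: [0.5, -0.0848, 0.1077]
ee_rot: [3.142, 0.0, 1.231]
wrist_force: [-0.1, -0.4, -1.5]
width: 0.0182
```

>>> arm_command([
  [0, 0, -0.05],
  [0, 0, 0],
], roll=[0, 0], gripper=[255, 255])

```text
clock: 9.75
tool_pos: [0.5001, -0.0848, 0.1075]
ee_rot: [3.141, -0.0, 1.231]
wrist_force: [-1.1, 0.7, 0.6]
width: 0.0178
```

>>> arm_command([
  [0, 0, -0.05],
  [0, 0, 0],
], roll=[0, 0], gripper=[255, 255])

```text
clock: 9.95
tool_pos: [0.5001, -0.0849, 0.1074]
ee_rot: [3.141, 0.0, 1.231]
wrist_force: [-1.5, -0.7, 5.2]
width: 0.0179
```

>>> arm_command([
  [0, 0, -0.05],
  [0, 0, 0],
], roll=[0, 0], gripper=[255, 255])

```text
clock: 10.15
tool_pos: [0.5001, -0.0849, 0.1074]
ee_rot: [3.141, 0.0, 1.231]
wrist_force: [-2.7, -0.4, 9.2]
width: 0.0178
```

>>> arm_command([
  [0, 0, -0.05],
  [0, 0, 0],
], roll=[0, 0], gripper=[255, 255])

```text
clock: 10.35
tool_pos: [0.5002, -0.085, 0.1073]
ee_rot: [3.14, 0.0, 1.231]
wrist_force: [-4.5, -0.3, 12.3]
width: 0.0177
```

>>> arm_command([
  [0, 0, 0.13],
  [0, 0, 0],
  [0.17, 0.47, 0],
  [0.17, 0.47, 0],
  [0, 0, 0],
], roll=[0, 0, 0, 0, 0], gripper=[255, 255, 255, 255, 255])

```text
clock: 10.85
tool_pos: [0.5043, -0.0749, 0.1075]
ee_rot: [3.14, -0.0, 1.231]
wrist_force: [0.4, -0.1, 5.6]
width: 0.0181
```

>>> arm_command([
  [0.16, 0.47, 0],
  [0.17, 0.47, 0],
  [0, 0, 0],
], roll=[0, 0, 0], gripper=[255, 255, 255])

```text
clock: 11.15
tool_pos: [0.5075, -0.0654, 0.1075]
ee_rot: [3.14, -0.0, 1.231]
wrist_force: [-0.4, -0.4, 5.6]
width: 0.0177
```

```bash
python3 - <<'E'
from h import *
g=cv2.cvtColor(read_camera("wrist"),7).astype(int); cv2.imwrite("pics/w5.png",g)
for r in (10,20,28,45,80,120): print(r,g[r,286:346].tolist())
E
```

```text
10 [75, 75, 81, 88, 73, 76, 75, 75, 82, 92, 92, 92, 95, 98, 99, 100, 100, 98, 103, 105, 108, 106, 106, 108, 105, 108, 112, 113, 113, 114, 117, 115, 114, 113, 112, 111, 108, 107, 104, 104, 104, 101, 101, 100, 99, 99, 98, 97, 93, 90, 86, 74, 82, 100, 105, 120, 120, 77, 102, 101]
20 [62, 63, 63, 64, 64, 63, 65, 79, 84, 87, 88, 92, 94, 98, 98, 100, 101, 100, 102, 104, 105, 108, 108, 108, 105, 108, 110, 111, 113, 113, 115, 115, 115, 114, 111, 109, 109, 106, 104, 101, 102, 102, 101, 101, 99, 98, 98, 98, 95, 95, 91, 87, 76, 65, 64, 58, 61, 64, 61, 61]
28 [60, 62, 61, 63, 63, 61, 66, 76, 86, 87, 89, 92, 93, 96, 100, 101, 100, 101, 101, 104, 105, 107, 105, 107, 106, 111, 109, 112, 111, 115, 114, 116, 116, 115, 111, 108, 109, 106, 103, 103, 101, 104, 103, 102, 98, 99, 98, 96, 97, 94, 92, 85, 79, 65, 60, 63, 64, 62, 62, 60]
45 [62, 62, 63, 63, 60, 63, 62, 69, 82, 87, 91, 93, 93, 95, 98, 99, 99, 99, 84, 62, 61, 62, 59, 60, 58, 60, 54, 57, 56, 54, 53, 51, 54, 52, 51, 54, 52, 49, 47, 48, 49, 45, 56, 81, 100, 101, 97, 96, 94, 95, 92, 82, 73, 61, 62, 62, 66, 76, 79, 82]
80 [60, 59, 63, 65, 62, 63, 62, 62, 74, 84, 89, 92, 91, 97, 97, 100, 101, 102, 94, 62, 62, 62, 62, 61, 62, 61, 63, 60, 60, 61, 61, 59, 57, 59, 55, 55, 56, 51, 54, 53, 49, 50, 59, 83, 100, 99, 98, 97, 97, 93, 87, 80, 67, 60, 63, 61, 62, 62, 62, 60]
120 [109, 108, 105, 106, 104, 106, 107, 107, 99, 87, 82, 91, 93, 94, 96, 96, 100, 103, 100, 80, 64, 60, 62, 61, 62, 64, 63, 61, 65, 63, 61, 63, 64, 64, 63, 59, 58, 59, 56, 58, 56, 59, 67, 94, 101, 99, 99, 94, 95, 94, 86, 89, 109, 108, 107, 109, 108, 111, 109, 111][ WARN:0@0.655] global loadsave.cpp:1063 imwrite_ Unsupported depth image for selected encoder is fallbacked to CV_8U.
```

The blade is aligned with the pin within about 0.3 mm (blade centre column 316.6, pin 316.0). I'll lighten the load and push in.

>>> arm_command([
  [0, 0, 0.04],
  [0.17, 0.47, 0],
  [0.16, 0.47, 0],
  [0.17, 0.47, 0],
  [0, 0, 0],
], roll=[0, 0, 0, 0, 0], gripper=[255, 255, 255, 255, 255])

```text
clock: 11.7
tool_pos: [0.5119, -0.0513, 0.1075]
ee_rot: [3.141, -0.0, 1.232]
wrist_force: [0.2, -0.8, 3.9]
width: 0.0176
```

>>> arm_command([
  [0.1, 0.28, 0],
  [0.1, 0.28, 0],
  [0, 0, 0],
], roll=[0, 0, 0], gripper=[255, 255, 255])

```text
clock: 12.0
tool_pos: [0.5135, -0.0471, 0.1075]
ee_rot: [3.141, 0.002, 1.231]
wrist_force: [-2.9, -6.2, 5.7]
width: 0.0176
```

>>> arm_command([
  [0.07, 0.19, 0.03],
  [0.07, 0.19, 0],
  [0, 0, 0],
], roll=[0, 0, 0], gripper=[255, 255, 255])

```text
clock: 12.3
tool_pos: [0.5146, -0.0438, 0.1076]
ee_rot: [-3.141, 0.003, 1.231]
wrist_force: [-3.6, -9.6, 4.6]
width: 0.018
```

>>> arm_command([
  [0.07, 0.19, 0],
  [0.07, 0.19, 0],
  [0, 0, 0],
], roll=[0, 0, 0], gripper=[255, 255, 255])

```text
clock: 12.6
tool_pos: [0.516, -0.0398, 0.1076]
ee_rot: [-3.141, 0.002, 1.231]
wrist_force: [-1.2, -6.3, 2.9]
width: 0.0179
```

>>> arm_command([
  [0.1, 0.28, 0],
  [0.1, 0.28, 0],
  [0.1, 0.29, 0],
  [0, 0, 0],
], roll=[0, 0, 0, 0], gripper=[255, 255, 255, 255])

```text
clock: 13.0
tool_pos: [0.5191, -0.0306, 0.1075]
ee_rot: [-3.141, 0.001, 1.231]
wrist_force: [-1.1, -5.1, 3.4]
width: 0.018
```

>>> arm_command([
  [0.1, 0.28, 0],
  [0.1, 0.28, 0],
  [0.1, 0.29, 0],
  [0, 0, 0],
], roll=[0, 0, 0, 0], gripper=[255, 255, 255, 255])

```text
clock: 13.4
tool_pos: [0.5222, -0.0217, 0.1075]
ee_rot: [-3.141, 0.0, 1.231]
wrist_force: [-1.4, -3.1, 2.8]
width: 0.0178
```

>>> arm_command([
  [0.1, 0.28, 0],
  [0.1, 0.28, 0],
  [0.1, 0.29, 0],
  [0, 0, 0],
], roll=[0, 0, 0, 0], gripper=[255, 255, 255, 255])

```text
clock: 13.8
tool_pos: [0.5254, -0.0128, 0.1075]
ee_rot: [-3.141, -0.0, 1.231]
wrist_force: [-0.2, -1.6, 2.1]
width: 0.0173
```

>>> arm_command([
  [0.1, 0.28, 0],
  [0.1, 0.28, 0],
  [0, 0, 0],
], roll=[0, 0, 0], gripper=[255, 255, 255])

```text
clock: 14.1
tool_pos: [0.5275, -0.0069, 0.1075]
ee_rot: [-3.141, -0.001, 1.231]
wrist_force: [-0.5, 0.5, 0.1]
width: 0.0175
```

>>> arm_command([
  [0.1, 0.28, 0],
  [0.1, 0.28, 0],
  [0, 0, 0],
], roll=[0, 0, 0], gripper=[255, 255, 255])

```text
clock: 14.4
tool_pos: [0.5295, -0.0012, 0.1075]
ee_rot: [-3.141, -0.001, 1.231]
wrist_force: [0.4, 0.6, -0.7]
width: 0.0176
```

The push force has dropped to about zero at tip x of roughly 47 mm. I'll check the clip.

```bash
python3 - <<'E'
from jig import *
p=np.load("jig.npy"); p[3]=.0078
a=[]
for c,(x,y) in dict(wrist=(220,0),side=(260,110),scene=(300,130)).items():
    m=camera_model(c); im=read_camera(c)[:,:,::-1].copy()
    cv2.imwrite(f"pics/n_{c}.png",im); np.savez(f"n_{c}.npz",**m)
    s=spot_point(c,"clip"); print(c,[(np.round(d["pixel"],1),round(d["confidence"],2)) for d in s],"seated",proj(m,jw(p,(0,0,.0765))).round(1),"up",proj(m,jw(p,(0.002,0,.0905))).round(1))
    w,h=(200,200) if c=="wrist" else (100,100)
    a.append(cv2.resize(im[y:y+h,x:x+w],(400 if c=="wrist" else 400,400),interpolation=2))
cv2.imwrite("pics/n.png",cv2.resize(np.hstack(a[:2]),(800,400)))
E
```

```text
wrist [(array([317.9, 130.8]), 0.66)] seated [319.1 132.8] up [319.2 132.4]
side [] seated [305.1 171.4] up [304.8 167.1]
scene [(array([358.9, 171.4]), 0.49), (array([394.8, 147.3]), 0.33)] seated [354.6 176. ] up [355.5 172.9]
```

View pics/n.png

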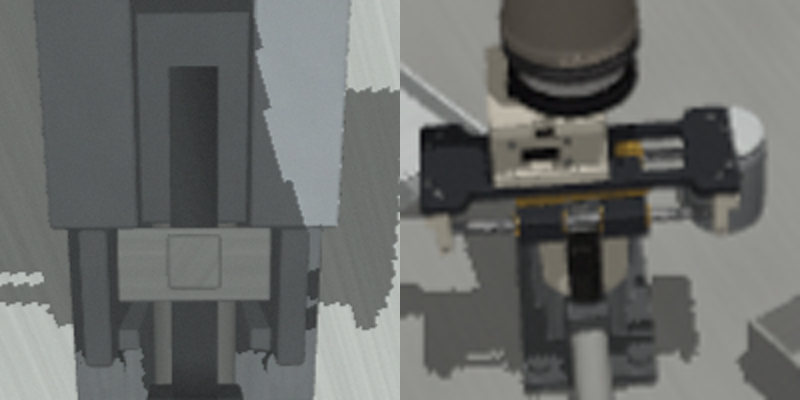

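```bash
python3 - <<'E'
from jig import *
p=np.load("jig.npy"); p[3]=.0078; m=dict(np.load("n_wrist.npz"))
for dz in (0,.007,.014):
    print(dz,[proj(m,jw(p,P)).round(1).tolist() for P in ((-.009,.019,.0795+dz),(-.009,-.019,.0795+dz),(-.006,.006,.0975+dz),(-.006,-.006,.0975+dz),(.009,.019,.0795+dz),(.009,-.019,.0795+dz))])
print("obs", [(118/2+220,300/2),(271/2+220,300/2),(166/2+220,289/2),(221/2+220,289/2)],(120/2+220,229/2),(270/2+220,229/2))
E
```

```text
0 [[282.9, 150.9], [355.4, 150.7], [306.6, 151.5], [332.1, 151.4], [281.7, 115.8], [356.5, 115.6]]
0.007 [[281.5, 153.5], [356.9, 153.2], [306.1, 154.4], [332.7, 154.3], [280.3, 117.0], [358.1, 116.8]]
0.014 [[280.1, 156.2], [358.5, 156.0], [305.6, 157.5], [333.4, 157.4], [278.7, 118.3], [359.8, 118.1]]
obs [(279.0, 150.0), (355.5, 150.0), (303.0, 144.5), (330.5, 144.5)] (280.0, 114.5) (355.0, 114.5)
```

The clip looks raised about 8 mm at the front and tilted along the ramp, so it may not have jumped fully. I'll push on gently.

>>> arm_command([
  [0.1, 0.28, 0],
  [0.07, 0.19, 0],
  [0, 0, 0],
], roll=[0, 0, 0], gripper=[255, 255, 255])

```text
clock: 15.0
tool_pos: [0.5312, 0.003, 0.1077]
ee_rot: [-3.142, -0.0, 1.231]
wrist_force: [-0.3, 0.5, -2.2]
width: 0.018
```

>>> arm_command([
  [0.1, 0.28, 0],
  [0.07, 0.19, 0],
  [0, 0, 0],
], roll=[0, 0, 0], gripper=[255, 255, 255])

```text
clock: 15.3
tool_pos: [0.533, 0.0077, 0.1077]
ee_rot: [3.141, -0.0, 1.231]
wrist_force: [-0.2, -1.3, -2.5]
width: 0.0176
```

```bash
python3 - <<'E'
from jig import *
im=read_camera("wrist")[:,:,::-1]; m=camera_model("wrist"); np.savez("n2.npz",**m); cv2.imwrite("pics/n2.png",im)
p=np.load("jig.npy"); p[3]=.0078
for dz in (0,.007,.014):
    print(dz,[proj(m,jw(p,P)).round(1).tolist() for P in ((-.008,.019,.0795+dz),(-.008,-.019,.0795+dz),(-.005,.006,.0975+dz),(-.005,-.006,.0975+dz))])
cv2.imwrite("pics/n2c.png",cv2.resize(im[90:240,240:400],None,fx=4,fy=4,interpolation=2))
E
```

```text
0 [[282.9, 166.6], [354.3, 166.4], [306.2, 168.9], [331.3, 168.8]]
0.007 [[281.6, 169.7], [355.7, 169.5], [305.8, 172.5], [331.9, 172.4]]
0.014 [[280.2, 173.0], [357.3, 172.8], [305.3, 176.3], [332.5, 176.2]]
```

View pics/n2c.png

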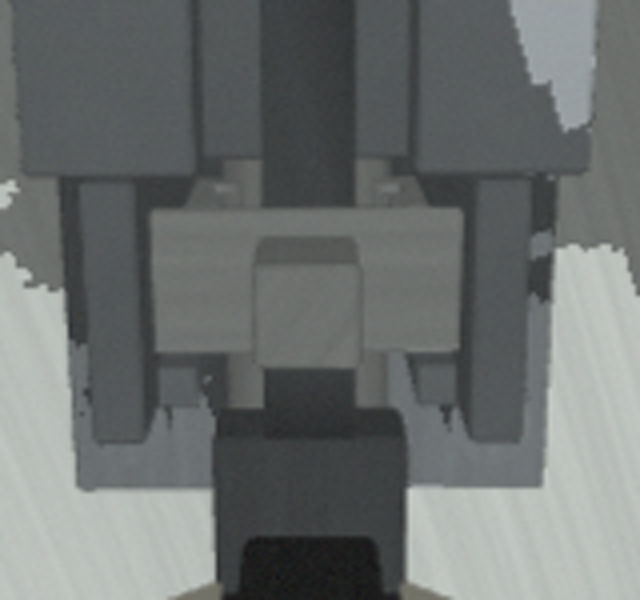

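The clip has jumped: the bridge is at rows 142–178, upright and about 14 mm up, with the wedge below it. I'll pull the wedge straight back.

>>> arm_command([
  [-0.17, -0.47, 0.05],
  [-0.33, -0.94, 0],
  [-0.33, -0.94, 0],
  [-0.5, -1.42, 0],
  [-0.5, -1.42, 0],
  [-0.5, -1.42, 0],
  [-0.5, -1.42, 0],
  [-0.5, -1.42, 0],
], roll=[0, 0, 0, 0, 0, 0, 0, 0], gripper=[255, 255, 255, 255, 255, 255, 255, 255])

```text
clock: 16.15
tool_pos: [0.4991, -0.0885, 0.1083]
ee_rot: [3.141, 0.0, 1.231]
wrist_force: [-0.8, -0.1, -2.3]
width: 0.0176
```

```bash
python3 - <<'E'
from jig import *
s=state(); print(s["tool_pos"],s["wrist_force"])
for c in ("scene","side"):
    read_camera(c)
    for n in ("wedge","clip","tray","box"):
        print(c,n,[(np.round(d["pixel"],1).tolist(),round(d["confidence"],2),ray(c,d["pixel"],.098 if n=="clip" else 0).round(3)[:2].tolist()) for d in spot_point(c,n)])
E
```

```text
[ 0.49905727 -0.08850864  0.10828535] [-0.83197456 -0.12309747 -2.31140449]
scene wedge [([209.6, 297.5], 0.73, [0.629, -0.49])]
scene clip [([353.9, 176.4], 0.47, [0.559, 0.043])]
scene tray [([393.1, 147.8], 0.66, [0.463, 0.294])]
scene box [([342.1, 240.3], 0.74, [0.679, -0.081])]
side wedge [([436.3, 347.4], 0.82, [0.624, -0.491]), ([311.2, 211.3], 0.74, [0.535, -0.014])]
side clip []
side tray [([252.6, 150.8], 0.76, [0.472, 0.287])]
side box [([371.3, 210.3], 0.74, [0.683, -0.08])]
```

>>> arm_command([
  [-0.5, -1.4, 1.5],
  [0.3, -2, 2],
  [0.7, -4.4, 0],
  [0.7, -4.4, 0],
  [0.7, -4.4, 0],
  [0.7, -4.4, 0],
  [0, 0, -3],
  [0, 0, -4],
], roll=[0, 0, 0, 0, 0, 0, 0, 0], gripper=[255, 255, 255, 255, 255, 255, 255, 255])

```text
clock: 17.45
tool_pos: [0.527, -0.2994, 0.074]
ee_rot: [3.136, 0.002, 1.229]
wrist_force: [-0.4, 0.7, -2.7]
width: 0.0177
```

>>> arm_command([
  [0, 0, -3],
  [0, 0, -1],
  [0, 0, 0],
  [0, 0, 0],
], roll=[0, 0, 0, 0], gripper=[255, 255, 255, 255])

```text
clock: 17.85
tool_pos: [0.5266, -0.2975, 0.0346]
ee_rot: [3.139, 0.001, 1.231]
wrist_force: [0.6, 0.0, -0.7]
width: 0.018
```

>>> arm_command([
  [0, 0, -0.4],
  [0, 0, -0.15],
  [0, 0, 0],
], roll=[0, 0, 0], gripper=[255, 255, 255])

```text
clock: 18.15
tool_pos: [0.5258, -0.2972, 0.0283]
ee_rot: [3.141, 0.0, 1.231]
wrist_force: [-0.1, 1.2, -2.5]
width: 0.0177
```

>>> arm_command([
  [0, 0, -0.05],
  [0, 0, -0.05],
  [0, 0, 0],
], roll=[0, 0, 0], gripper=[255, 255, 255])

```text
clock: 18.45
tool_pos: [0.5258, -0.2972, 0.0276]
ee_rot: [3.141, 0.0, 1.231]
wrist_force: [-1.3, 0.9, 5.1]
width: 0.018
```

>>> arm_command([
  [0, 0, 0.05],
  [0, 0, 0],
  [0, 0, 0],
  [0, 0, 0],
  [0, 0, 2],
  [0, 0, 4],
  [0, 0, 4.5],
  [0, 0, 4.5],
], roll=[0, 0, 0, 0, 0, 0, 0, 0], gripper=[120, 120, 120, 120, 120, 120, 120, 120])

```text
clock: 19.25
tool_pos: [0.5253, -0.2969, 0.1785]
ee_rot: [-3.141, -0.0, 1.231]
wrist_force: [0.7, 0.3, 0.4]
width: 0.0488
```

>>> arm_command([
  [0, 4.5, 1.5],
  [0, 4.5, 1.5],
  [0, 4.5, 1.5],
  [0, 4.5, 1.5],
  [0, 4.5, 1.5],
  [0, 4.5, 1.0],
  [0, 0, 0],
  [0, 0, 0],
], roll=[0, 0, 0, 0, 0, 0, 0, 0], gripper=[120, 120, 120, 120, 120, 120, 120, 120])

```text
clock: 20.05
tool_pos: [0.5256, -0.0263, 0.2624]
ee_rot: [3.141, 0.0, 1.233]
wrist_force: [0.4, 0.0, 0.6]
width: 0.0487
```

```bash
python3 - <<'E'
from jig import *
s=state(); print(s["tool_pos"],np.degrees(s["ee_rot"]),s["width"],s["wrist_force"])
m=camera_model("wrist"); im=read_camera("wrist")[:,:,::-1]; np.savez("c.npz",**m); cv2.imwrite("pics/c.png",im)
for d in spot_point("wrist","clip"): print(d["pixel"],d["confidence"])
p=np.load("jig.npy"); p[3]=.0078
P=[proj(m,jw(p,(x,y,.1115))).round(1) for x in(-.006,.006) for y in (.006,-.006)]; print("lug pred",P)
c=np.mean(P,0).astype(int); x0,y0=max(c[0]-50,0),max(c[1]-40,0); print(x0,y0)
cv2.imwrite("pics/cc.png",cv2.resize(im[y0:y0+100,x0:x0+100],None,fx=6,fy=6,interpolation=2))
E
```

```text
[ 0.52561673 -0.02634454  0.26242363] [1.79954269e+02 2.00901638e-02 7.06715128e+01] 0.04870551813691905 [0.38204851 0.01273582 0.57351533]
[313.2, 83.6] 0.82
lug pred [array([305.8,  90.9]), array([320.1,  90.9]), array([305.6,  75.8]), array([320.1,  75.8])]
262 43
```

View pics/cc.png

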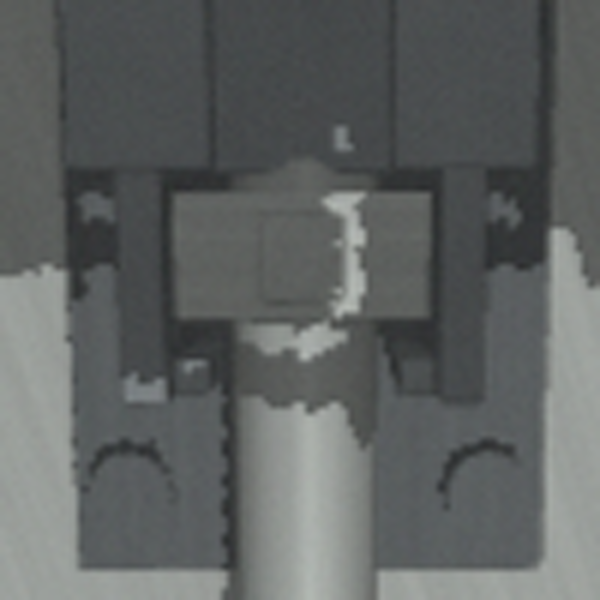

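The clip still stands on the pin with its lug at about (312.6, 85.8).

```bash
python3 - <<'E'
from jig import *
m=dict(np.load("c.npz")); X=ray("",(312.6,85.8),.117,m); p=np.load("jig.npy"); s=state()["tool_pos"]
d=X[:2]-p[:2]; c,q=np.cos(p[2]),np.sin(p[2])
print("lug",X.round(4),"in jig",c*d[0]+q*d[1],-q*d[0]+c*d[1],"move",(X-s).round(4))
b=[ray("",(262+u/6,43+v/6),.1015,m)[:2] for u,v in((173,193),(431,193),(173,320),(431,320))]
print("bridge c",np.mean(b,0).round(4),"w",np.linalg.norm(b[3]-b[2]))
E
```

```text
lug [0.5489 0.0516 0.117 ] in jig -0.0018970897797019896 0.00026527303813608186 move [ 0.0234  0.0795 -0.1448]
bridge c [0.5484 0.0516] w 0.03840614251390834
```

>>> arm_command([
  [0.8, 2.6, -2],
  [0.8, 2.6, -2],
  [0.7, 2.7, -2],
  [0, 0, -3],
  [0, 0, -3],
  [0, 0, 0],
  [0, 0, 0],
], roll=[0, 0, 0, 0, 0, 0, 0], gripper=[150, 150, 150, 150, 150, 150, 150], squeeze=15)

```text
clock: 20.85
tool_pos: [0.5487, 0.0507, 0.1422]
ee_rot: [-3.141, 0.0, 1.229]
wrist_force: [0.8, -0.4, 0.7]
width: 0.0378
```

>>> arm_command([
  [0, 0.1, -1.5],
  [0, 0, -1.2],
  [0, 0, -0.6],
  [0, 0, -0.3],
  [0, 0, 0],
  [0, 0, 0],
], roll=[0, 0, 0, 0, 0, 0], gripper=[150, 150, 150, 150, 150, 150])

```text
clock: 21.45
tool_pos: [0.549, 0.0529, 0.1068]
ee_rot: [3.141, -0.0, 1.231]
wrist_force: [0.0, 1.0, -0.9]
width: 0.0377
```

>>> arm_command([
  [0, 0, 0],
  [0, 0, 0],
  [0, 0, 0],
  [0, 0, 0],
  [0, 0, 0],
  [0, 0, 0],
  [0, 0, 0],
], roll=[0, 0, 0, 0, 0, 0, 0], gripper=[255, 255, 255, 255, 255, 255, 255])

```text
clock: 22.15
tool_pos: [0.5486, 0.053, 0.1063]
ee_rot: [3.141, -0.0, 1.231]
wrist_force: [0.6, 0.3, 0.1]
width: 0.0121
```

>>> arm_command([
  [0, 0, 0],
  [0, 0, 0],
  [0, 0, 0.5],
  [0, 0, 1],
  [0, 0, 1.5],
  [0, 0, 2],
  [0, 0, 2],
  [0, 0, 0],
], roll=[0, 0, 0, 0, 0, 0, 0, 0], gripper=[255, 255, 255, 255, 255, 255, 255, 255], squeeze=40)

```text
clock: 22.95
tool_pos: [0.5503, 0.0529, 0.1796]
ee_rot: [3.135, -0.002, 1.231]
wrist_force: [0.3, 0.4, -1.1]
width: 0.0115
```

```bash
python3 - <<'E'
from h import *
im=read_camera("wrist")[:,:,::-1]; cv2.imwrite("pics/d.png",im); m=camera_model("wrist"); s=state(); print(s["tool_pos"],s["wrist_force"],s["width"])
for n in ("clip","tray"):
    for d in spot_point("wrist",n): print(n,np.round(d["pixel"]),d["confidence"],ray("",d["pixel"],0,m).round(3))
cv2.imwrite("pics/dc.png",im)
E
```

```text
[0.54938259 0.05290218 0.17771988] [-1.12770458 -0.11809084 -0.79909287] 0.011267583226979691
clip [319. 247.] 0.89 [ 0.524 -0.027  0.   ]
```

View pics/dc.png

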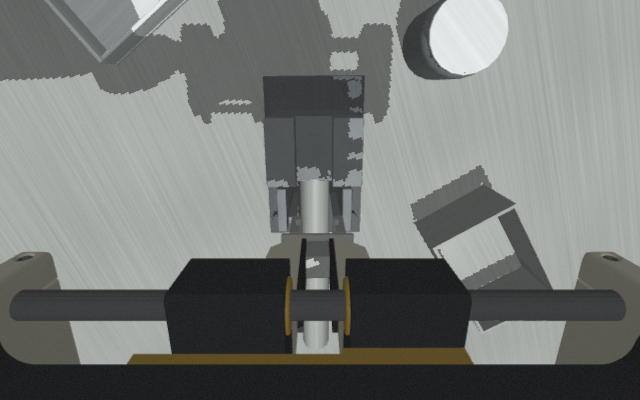

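The clip is held at (318,240), the pin is bare, and the tray shows at upper left. I'll carry the clip over to the tray.

>>> arm_command([
  [-0.8, 2.5, 0],
  [-1.5, 4.2, 0],
  [-1.5, 4.2, 0],
  [-1.5, 4.2, 0],
  [-1.5, 4.2, 0],
  [-1.5, 4.0, 0],
  [0, 0, 0],
  [0, 0, 0],
], roll=[0, 0, 0, 0, 0, 0, 0, 0], gripper=[255, 255, 255, 255, 255, 255, 255, 255])

```text
clock: 23.9
tool_pos: [0.4646, 0.2863, 0.1751]
ee_rot: [-3.14, 0.002, 1.233]
wrist_force: [0.2, -0.9, -1.4]
width: 0.0114
```

```bash
python3 - <<'E'
from h import *
s=state(); print(s["tool_pos"],s["width"])
for c in ("wrist","scene","side"):
    im=read_camera(c)[:,:,::-1]; cv2.imwrite(f"pics/e_{c}.png",im); m=camera_model(c)
    for n in ("tray","clip"):
        for d in spot_point(c,n): print(c,n,np.round(d["pixel"]),round(d["confidence"],2),ray("",d["pixel"],0 if n=="tray" else s["tool_pos"][2]-.008,m).round(3))
E
```

```text
[0.46464533 0.28632177 0.17505736] 0.011423408066353615
wrist tray [316. 170.] 0.58 [0.464 0.287 0.   ]
wrist clip [319. 248.] 0.96 [0.466 0.284 0.167]
scene tray [391. 148.] 0.96 [0.459 0.288 0.   ]
side tray [250. 152.] 0.57 [0.464 0.284 0.   ]
side clip [244. 105.] 0.53 [0.469 0.293 0.167]
```

>>> arm_command([
  [0, 0, -2],
  [0, 0, -3],
  [0, 0, -3],
  [0, 0, -3],
  [0, 0, -1.5],
  [0, 0, -0.7],
  [0, 0, 0],
  [0, 0, 0],
], roll=[0, 0, 0, 0, 0, 0, 0, 0], gripper=[255, 255, 255, 255, 255, 255, 255, 255])

```text
clock: 25.15
tool_pos: [0.4663, 0.2861, 0.0451]
ee_rot: [3.14, -0.001, 1.231]
wrist_force: [0.2, 0.3, -1.1]
width: 0.0113
```

>>> arm_command([
  [0, 0, -0.2],
  [0, 0, -0.1],
  [0, 0, 0],
], roll=[0, 0, 0], gripper=[255, 255, 255])

```text
clock: 25.45
tool_pos: [0.4657, 0.286, 0.0416]
ee_rot: [3.141, -0.0, 1.231]
wrist_force: [0.2, -0.5, -1.1]
width: 0.0117
```

>>> arm_command([
  [0, 0, -0.1],
  [0, 0, -0.1],
  [0, 0, 0],
], roll=[0, 0, 0], gripper=[255, 255, 255])

```text
clock: 25.75
tool_pos: [0.4655, 0.2859, 0.0391]
ee_rot: [-3.142, 0.0, 1.231]
wrist_force: [0.2, -0.1, -1.4]
width: 0.0114
```

>>> arm_command([
  [0, 0, -0.1],
  [0, 0, -0.1],
  [0, 0, 0],
], roll=[0, 0, 0], gripper=[255, 255, 255])

```text
clock: 26.05
tool_pos: [0.4655, 0.2859, 0.037]
ee_rot: [-3.141, 0.0, 1.231]
wrist_force: [0.0, -1.0, -1.8]
width: 0.0114
```

>>> arm_command([
  [0, 0, -0.1],
  [0, 0, 0],
], roll=[0, 0], gripper=[255, 255])

```text
clock: 26.25
tool_pos: [0.4657, 0.2861, 0.0368]
ee_rot: [3.141, -0.0, 1.231]
wrist_force: [-1.4, -0.4, 4.9]
width: 0.0115
```

>>> arm_command([
  [0, 0, -0.1],
  [0, 0, 0],
], roll=[0, 0], gripper=[255, 255])

```text
clock: 26.45
tool_pos: [0.4659, 0.2863, 0.0367]
ee_rot: [3.141, -0.001, 1.231]
wrist_force: [-3.0, -1.4, 11.2]
width: 0.0122
```

The clip is touching the tray floor. I'll release it and retreat upwards.

>>> arm_command([
  [0, 0, 0.15],
  [0, 0, 0],
  [0, 0, 0],
  [0, 0, 0],
  [0, 0, 0],
  [0, 0, 1],
  [0, 0, 3],
  [0, 0, 4],
], roll=[0, 0, 0, 0, 0, 0, 0, 0], gripper=[255, 150, 150, 150, 150, 150, 150, 150])

```text
clock: 27.25
tool_pos: [0.4645, 0.2854, 0.1167]
ee_rot: [-3.139, 0.003, 1.231]
wrist_force: [0.7, 0.9, -0.1]
width: 0.0377
```

>>> arm_command([
  [0, 0, 4],
  [0, -2, 4],
  [0, -3, 3],
  [0, -3, 0],
  [0, 0, 0],
  [0, 0, 0],
], roll=[0, 0, 0, 0, 0, 0], gripper=[150, 150, 150, 150, 150, 150])

```text
clock: 27.85
tool_pos: [0.4655, 0.2057, 0.2273]
ee_rot: [3.141, -0.001, 1.229]
wrist_force: [-1.0, -0.8, 0.5]
width: 0.0375
```

```bash
python3 - <<'E'
from h import *
s=state(); print(s["clock"],s["tool_pos"],s["width"],s["wrist_force"])
for c in ("wrist","scene","side"):
    im=read_camera(c); m=camera_model(c); cv2.imwrite(f"pics/f_{c}.png",im[:,:,::-1])
    for n,z in (("tray",0),("clip",.028),("wedge",0),("box",0),("can",0),("spanner",0)):
        print(c,n,[(np.round(d["pixel"]).tolist(),round(d["confidence"],2),ray("",d["pixel"],z,m).round(3)[:2].tolist()) for d in spot_point(c,n)])
for c in ("scene","side"):  # bystanders moved?
    a=cv2.imread(f"pics/{c}0.png"); b=cv2.imread(f"pics/f_{c}.png")
    for n,(x,y) in dict(box=((345,235),(371,203)),can=((401,203),(341,152)),span=((432,174),(298,131))).items():
        u,v=x if c=="scene" else y
        r=cv2.matchTemplate(b[v-36:v+36,u-36:u+36],a[v-22:v+22,u-22:u+22],cv2.TM_CCOEFF_NORMED); q=cv2.minMaxLoc(r); print(c,n,q[1],np.subtract(q[3],(14,14)))
E
```

```text
27.85 [0.46554338 0.2056854  0.22732651] 0.03747367639032153 [-0.99562565 -0.81236432  0.52392452]
wrist tray [([291.0, 89.0], 0.95, [0.465, 0.289])]
wrist clip [([293.0, 90.0], 0.7, [0.469, 0.287])]
wrist wedge []
wrist box [([541.0, 309.0], 0.88, [0.677, -0.08])]
wrist can [([523.0, 156.0], 0.79, [0.688, 0.133])]
wrist spanner [([436.0, 2.0], 0.96, [0.631, 0.318])]
scene tray [([391.0, 149.0], 0.74, [0.462, 0.284]), ([391.0, 144.0], 0.51, [0.444, 0.299]), ([351.0, 191.0], 0.22, [0.538, 0.053])]
scene clip [([392.0, 145.0], 0.53, [0.468, 0.28])]
scene wedge [([209.0, 296.0], 0.68, [0.623, -0.489]), ([256.0, 235.0], 0.52, [0.52, -0.287])]
scene box [([340.0, 239.0], 0.78, [0.673, -0.084]), ([393.0, 148.0], 0.2, [0.462, 0.295])]
scene can [([398.0, 214.0], 0.58, [0.697, 0.121])]
scene spanner [([432.0, 174.0], 0.54, [0.631, 0.325])]
side tray [([249.0, 151.0], 0.68, [0.461, 0.293])]
side clip [([254.0, 144.0], 0.45, [0.478, 0.285])]
side wedge [([438.0, 346.0], 0.75, [0.63, -0.49]), ([309.0, 217.0], 0.7, [0.521, -0.03]), ([357.0, 292.0], 0.66, [0.533, -0.292]), ([252.0, 151.0], 0.6, [0.471, 0.287])]
side box [([373.0, 212.0], 0.63, [0.685, -0.087])]
side can [([338.0, 161.0], 0.74, [0.686, 0.137])]
side spanner [([299.0, 132.0], 0.74, [0.634, 0.309])]
scene box 0.9998457431793213 [0 0]
scene can 0.9998722672462463 [0 0]
scene span 0.5458072423934937 [0 0]
side box 0.9995958209037781 [0 0]
side can 0.9997463226318359 [0 0]
side span 0.5055409073829651 [0 0]
```

```bash
python3 -c "
from rig import hand_in; print(hand_in())"
```

```text
the job is handed in; nothing more can be done
None
```

The clip is in the tray, the wedge is back on the bench, and I handed the job in at about 29 s of the 72 s allowed; it reports no verdict.

**What I did:**
- I took the left-hand wedge and felt for the top of the pin. The highest wrist reading was about 12 N, during the touch-down.
- I backed that off to a few newtons and slid the wedge under the clip. The clip had jumped by the time the tip was about 56 mm past the jig's origin.
- I pulled the wedge back out, set it down at about (0.526, -0.297), lifted the clip by its lug and lowered it onto the tray floor.

**Last checks:**
- **Clip:** all three cameras place it near the tray's centre, at about (0.47, 0.285).
- **Wedge:** the scene and side cameras show it on the bench where I left it, clear of the jig and tray.
- **Gripper:** it is open, clear of everything and reading no force beyond noise.
- **Box and can:** they match the first pictures with no shift.
- **Spanner:** the picture match was weak (about 0.5), probably because of the arm or its shadow. It showed no shift, and the spanner was found at its old pixel position.

**Disagreements:**
- With the tip at about 47 mm, the clip looked tilted and only half raised although the push force had already dropped. I pushed on to 56 mm and saw it upright and up.
- The side camera also reported two false wedges, at the pin and at the tray.

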